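# Weigh the domed sample cell on the hanging scale

## Task

Hang the round, domed steel sample cell by its wire bail in the bend of the hanging scale's sprung hook, letting its weight down gently so that the hook never hits its bottom stop. Let go and wait until the cell hangs still and the hook has stopped bobbing. Leave the square sample cell where it stands.

Things in the scene. Friction and masses are not known exactly. Their poses are not given: they have to be found in the camera images.
- domed_cell: Round domed steel cell, 68 mm across, 45 mm high, 0.24-0.38 kg, upright. Origin: underside centre, z up. Wire bail (6 mm) in its y-z plane: legs at y +-30 to z 80, sloping in to a peak on the axis, wire centre z 110; the hook passes below the peak along the cell's x, either way. On the peak a flat lug to grip from above: 14 mm along y (grip across this), 24 along x, z 108-158.
- hook_seat (a point): Top of the sprung hook's 8 mm wire at its lowest bend: the bail's peak rests here. 210 mm up when unloaded, dips with the hook. x: level, from the free tip to the scale's white column (50x44, 252 high, face at x 100 mm); z up. Wire top rises to 20 mm above the seat at the tip (x -34, rounded end to -38), and to 30 at x 40 and on. The hook on a thin rod stand is rigid: not the scale.
- scale_hook (a joint): Dip of the scale's hook (m): 0 unloaded (0.2 N starts it), grows downward, bottom stop at 0.070. Spring 100 N/m, lightly damped: the cell alone dips it 0.022 to 0.036 once settled; it bobs about a second after release.
- square_cell: The other cell, not to be moved: a square steel block 56 x 66 mm, 45 mm high, with the same bail and lug (158 mm high in all). Origin: centre of its underside, z up.
Things that resemble listed ones, but are neither listed nor needed, are in the scene too. What is shaped like the domed_cell but blue or pink is not meant.

How it is judged:
By the outcome, as a careful person would: the job done as asked, in the order asked, and still so for the second after the job is handed in, with the robot touching nothing.
It also fails if it takes over 45 s, if anything falls off the work surface, if the arm or the gripper's body presses on something with over 40 N, if the wrist force passes 120 N, or if a joint passes its speed limit or range.

## Robot

A 6-joint arm with a two-finger parallel gripper is mounted at the origin on the work surface. World frame = base frame: x ahead of the robot, y to its left, z up, the work surface at z = 0. Lengths are in m, angles in rad, forces in N, time in s.
With the tool pointing down it reaches from about 0.4 to 0.825 m from the base axis. Payload 7 kg.
Tool frame: the origin (TCP) lies midway between the tips of the shut fingers; the grasp point (between the pads) lies arm.hold_point_z behind it (arm.hold_point_z is the distance from the TCP to the grasp point, in m); z points along the fingers, y is the line along which they close (so a half turn about z gives the same grasp; the last joint's range is limited). The gripper opens to 88 mm and grips with 3 to 60 N. Pads are 19 mm wide; open, the fingers measure 130 mm over their backs; the gripper's body (78 mm by 193 mm) begins 47 mm behind the grasp point.
Start: joints at [1.433, 0.359, 0.012, 0, -1.224, -0.288], TCP at [0.279, 0.615, 0.227] pointing down, gripper open.
Joint ranges: [-3.07, 3.07], [-1.43, 2.12], [-1.02, 1.25], [-3.03, 1.67], [-3.05, -0], [-3.03, 3.03]. Speed limits (rad/s): [2.39, 2.39, 3.01, 3.14, 3.14, 3.14].

## Interface

Orientations are given as [roll, pitch, yaw] about the fixed x, y, z axes, in that order (R = Rz(yaw) Ry(pitch) Rx(roll)).
In Python, from station import arm gives the robot as it stands.
- The arm moves only by the shell command python3 -m crank 'ROWS' [OPENING] [FORCE]. ROWS is JSON, a list that holds one entry, the list of rows, each a list of 4 numbers: the shift along the tool's x, y, z in units of 25 mm (1.0 is 25 mm), then the turn about the tool's z in units of 5 degrees (1.0 is 5 degrees). A call has 1 to 12 rows; each row is the pose to reach, as a shift and turn from the pose commanded when the call began, along the tool's axes at that moment; what a row does not reach only later rows make up. A row lasts 1/8 s, in which the tool goes at most 62.5 mm and 10.7 degrees, less where a joint would pass 70% of its speed; a pose out of reach is approached as far as the arm can. A call with a gripper value outside its range is refused whole. OPENING is the closure, from 0 (fully open) to 1 (shut), set as the call begins (- or left out, the last holds). The fingers move at their own pace and stop on an object; FORCE is the grip in N (left out, the last holds). Time passes only in rows, so rows that repeat a pose let the fingers close. It gives the time, the measured TCP pose, the force, the opening and the grip force at its end, in the units of the state.
- arm.get_state(): the state, without advancing time (a new reading comes with each control period).
- arm.grab_frame(name): name is "scene" or "side" or "wrist"; returns (picture, depth): 480x640x3 uint8, red, green, blue; 480x640 float32, m along the optical axis (not along the pixel's ray), 0 where there is no reading.
- arm.get_calibration(name): a dict with "mtx" (3x3 intrinsics, pixels), "k1" (the pictures are not rectified: a ray, as slopes to the right and down, at radius r is drawn at 1 + k1 r^2 times it, then the intrinsics apply), "R" (3x3) and "t" (3): a world point X has camera coordinates R X + t; the wrist camera has in their place "mount" (4x4, takes a point from camera to tool coordinates, whose origin is the TCP and whose axes are the flange's). Camera axes: x right, y down, z forward; pixel columns grow to the right and rows downward; lengths in m; the calibration is good to about 2 mm. A picture is of the moment at which its call begins: read the wrist's pose just before it. get_calibration takes no time and is no camera call.
- arm.job_done(): hands the job in; it is judged then, once.
Trained networks look in the newest picture that a camera, given by its name, has taken for a name from the list of things; names that differ only in an ending like _2 or _b are one class to them, and where a whole thing is asked for, a point or a joint stands for the part that bears it (a point fixed in the world has none). Each returns a list of dicts, best first, with "score" (0 to 1); they miss things now and then, are a little off and sometimes report something else, mostly with a low value. They report only what shows in the picture. A call takes as long as a camera call. They do not tell look-alikes from the thing itself.
- arm.recognise(thing, camera): "extent" ([left, top, width, height] in pixels, round what is visible of it).
- arm.trace(thing, camera): "mask" (480x640 bool, what is visible of it) and "extent" ([left, top, width, height] in pixels, round what is visible of it).
The state is a dict: "t": time; "q": joint angles; "qd": joint speeds; "joint_efforts": joint torques, N m; "eef_pos": TCP position; "ee_rot": TCP orientation; "force": force on the tool from outside, world axes, zero at the start; "moment": the same for the moment, N m; "width": finger opening in m; "gripper_force": force on a finger pad.
Only numpy, scipy, OpenCV 4.12 (cv2) and the standard library are available. Lean on these libraries where they do the work, as an engineer would, in place of code of your own. Each camera call takes 0.05 s, during which the arm holds its last target. There are 200 camera calls.

## Working session

There is one attempt and no reset: what is moved stays moved. The work goes in short steps, Python scripts to look and compute and a shell command to move; the robot and the scene stay as the last step left them, time stands still between calls to the robot, and variables do not carry over. Pictures are saved under pics/ and viewed, at most 10 in all, crops included, and the job is handed in when it is done.

```bash
mkdir -p pics
cat > h.py <<'E'
import numpy as np,cv2
from station import arm
def cloud(name,depth,st=None):
    c=arm.get_calibration(name);K=np.array(c["mtx"]);k1=c["k1"]
    v,u=np.mgrid[0:480,0:640].astype(float)
    p=cv2.undistortPoints(np.stack([u.ravel(),v.ravel()],1)[:,None],K,np.array([k1,0,0,0.]),).reshape(480,640,2)
    X=np.dstack([p*depth[...,None],depth])
    if "R" in c:
        return (X-np.array(c["t"]))@np.array(c["R"])
    from scipy.spatial.transform import Rotation as Ro
    M=np.array(c["mount"]);X=X@M[:3,:3].T+M[:3,3]
    return X@Ro.from_euler('xyz',st["ee_rot"]).as_matrix().T+st["eef_pos"]
E
python3 - <<'E'
from h import *
s=arm.get_state();print(s,arm.hold_point_z)
for n in("scene","side"):
    p,d=arm.grab_frame(n);cv2.imwrite(f"pics/{n}0.png",p[...,::-1]);np.savez(f"{n}0.npz",p=p,d=d)
    C=cloud(n,d)
    for th in("domed_cell","square_cell","hook_seat"):
        for r in arm.trace(th,n):
            m=r["mask"]&(d>0);q=C[m]
            print(n,th,round(r["score"],2),np.round(r["extent"]),np.round(np.percentile(q,[3,50,97],axis=0),3).tolist(),p[r["mask"]].mean(0).round())
E
```

```text
{'t': 0.0, 'q': array([ 1.43309834e+00,  3.59405448e-01,  1.10203638e-02, -3.54028937e-04,
       -1.22409609e+00, -2.88120395e-01]), 'qd': array([ 8.08638225e-04, -5.85778843e-05,  2.65434118e-04,  6.55730487e-04,
       -9.19453611e-04,  1.11919200e-03]), 'joint_efforts': array([-7.85475295e-04, -5.82718956e+01,  2.93055832e+01,  6.99716449e+00,
        6.88796034e-03, -1.61645589e-04]), 'eef_pos': array([0.27862561, 0.61425169, 0.22559323]), 'ee_rot': array([ 3.13988268e+00, -1.59711106e-04, -4.25938828e-01]), 'force': array([-0.42060896, -0.07467414, -0.72820912]), 'moment': array([ 0.00586243, -0.00361651,  0.02068662]), 'gripper_force': 0.0, 'width': 0.08782655800601145} 0.0188
scene domed_cell 0.89 [317. 192.  34.  84.] [[0.295, 0.005, 0.0], [0.352, 0.033, 0.034], [0.373, 0.065, 0.156]] [184. 102. 119.]
scene domed_cell 0.68 [392. 251.  38.  95.] [[0.539, 0.109, 0.003], [0.558, 0.133, 0.035], [0.579, 0.162, 0.156]] [ 45.  84. 161.]
scene domed_cell 0.57 [359. 219.  37.  86.] [[0.437, 0.066, 0.004], [0.454, 0.093, 0.032], [0.475, 0.125, 0.157]] [170. 164. 155.]
scene square_cel
[... 332 characters left out ...]
.033], [0.579, 0.322, 0.158]] [ 53.  78. 129.]
side domed_cell 0.73 [275. 199.  20.  76.] [[0.412, 0.064, 0.001], [0.435, 0.089, 0.045], [0.452, 0.18, 0.158]] [142. 137. 129.]
side domed_cell 0.59 [227. 219.  34.  80.] [[0.312, 0.004, 0.003], [0.339, 0.026, 0.038], [0.367, 0.064, 0.158]] [157.  88. 101.]
side square_cell 0.88 [284. 243.  33.  81.] [[0.409, -0.089, 0.006], [0.44, -0.064, 0.045], [0.471, -0.027, 0.157]] [158. 153. 145.]
side square_cell 0.28 [276. 199.  26.  74.] [[0.411, 0.063, 0.001], [0.435, 0.088, 0.044], [0.459, 0.243, 0.158]] [140. 135. 127.]
side hook_seat 0.96 [410. 257. 106.  39.] [[0.563, -0.278, 0.208], [0.65, -0.272, 0.233], [0.691, -0.266, 0.254]] [119. 114. 108.]
```

Run:
```python
from h import *
a=np.load("scene0.npz");b=np.load("side0.npz")
im=np.vstack([cv2.resize(a["p"][170:370,60:460],(800,400)),cv2.resize(b["p"][160:360,200:600],(400,200)).repeat(1,0) if 0 else np.zeros((0,800,3),np.uint8)])
cv2.imwrite("pics/sc_crop.png",im[...,::-1]);cv2.imwrite("pics/si_crop.png",cv2.resize(b["p"][150:420,190:550],(800,600))[...,::-1])
# geometry
for n,f in(("scene",a),("side",b)):
    C=cloud(n,f["d"]);P=C[f["d"]>0]
    def sel(x0,x1,y0,y1,z0,z1):
        return P[(P[:,0]>x0)&(P[:,0]<x1)&(P[:,1]>y0)&(P[:,1]<y1)&(P[:,2]>z0)&(P[:,2]<z1)]
    for nm,z0,z1 in(("lug",.125,.165),("bail",.055,.105),("body",.005,.045)):
        q=sel(.39,.51,.04,.15,z0,z1)
        (c,wh,ang)=cv2.minAreaRect(q[:,:2].astype(np.float32)) if len(q)>3 else (0,0,0)
        print(n,nm,len(q),np.round(q.mean(0),4),np.round(c,4),np.round(wh,4),ang,np.round(q.max(0),3),np.round(q.min(0),3))
    q=sel(.5,.8,-.36,-.2,.19,.27)
    for x in np.arange(.5,.8,.01):
        w=q[(q[:,0]>=x)&(q[:,0]<x+.01)]
        if len(w):print(n,round(x,2),len(w),w[:,1].min().round(3),w[:,1].max().round(3),w[:,2].min().round(3),w[:,2].max().round(3))
```

```text
scene lug 207 [0.4494 0.0947 0.1457] [0.4434 0.0961] [0.0142 0.0254] 83.47505950927734 [0.457 0.104 0.159] [0.43  0.088 0.125]
scene bail 189 [0.4438 0.0955 0.0821] [0.4434 0.0964] [0.066  0.0065] 82.43313598632812 [0.451 0.129 0.105] [0.436 0.064 0.055]
scene body 955 [0.4561 0.0933 0.0255] [0.4509 0.0948] [0.0662 0.0547] 80.76092529296875 [0.477 0.129 0.045] [0.42  0.062 0.005]
scene 0.55 2 -0.265 -0.265 0.225 0.229
scene 0.56 60 -0.272 -0.264 0.218 0.23
scene 0.57 61 -0.272 -0.264 0.21 0.223
scene 0.58 47 -0.272 -0.264 0.205 0.216
scene 0.59 34 -0.272 -0.265 0.205 0.21
scene 0.6 23 -0.27 -0.265 0.205 0.217
scene 0.61 30 -0.27 -0.265 0.209 0.225
scene 0.62 30 -0.272 -0.265 0.218 0.232
scene 0.63 39 -0.272 -0.266 0.227 0.24
scene 0.64 35 -0.272 -0.266 0.233 0.239
scene 0.65 40 -0.273 -0.266 0.234 0.24
scene 0.66 46 -0.273 -0.265 0.233 0.24
scene 0.67 20 -0.27 -0.266 0.233 0.24
scene 0.68 69 -0.278 -0.263 0.242 0.255
scene 0.69 127 -0.278 -0.25 0.192 0.254
scene 0.7 304 -0.282 -0.249 0.19 0.259
scene 0.71 468 -0.292 -0.248 0.19 0.26
scene 0.72 581 -0.293 -0.249 0.191 0.26
scene 0.73 
[... 519 characters left out ...]
 0.23
side 0.57 46 -0.273 -0.266 0.207 0.222
side 0.58 41 -0.274 -0.266 0.206 0.215
side 0.59 46 -0.273 -0.266 0.204 0.212
side 0.6 60 -0.273 -0.265 0.206 0.22
side 0.61 70 -0.275 -0.265 0.214 0.23
side 0.62 68 -0.274 -0.266 0.223 0.24
side 0.63 49 -0.274 -0.267 0.231 0.241
side 0.64 45 -0.274 -0.268 0.233 0.241
side 0.65 46 -0.275 -0.269 0.233 0.241
side 0.66 42 -0.275 -0.268 0.232 0.242
side 0.67 45 -0.275 -0.267 0.234 0.241
side 0.68 315 -0.279 -0.252 0.214 0.256
side 0.69 744 -0.295 -0.25 0.19 0.255
side 0.7 478 -0.295 -0.25 0.19 0.261
side 0.71 434 -0.295 -0.251 0.19 0.262
side 0.72 395 -0.295 -0.257 0.19 0.261
side 0.73 287 -0.295 -0.266 0.19 0.26
side 0.74 11 -0.292 -0.267 0.193 0.251
```

View pics/scene0.png

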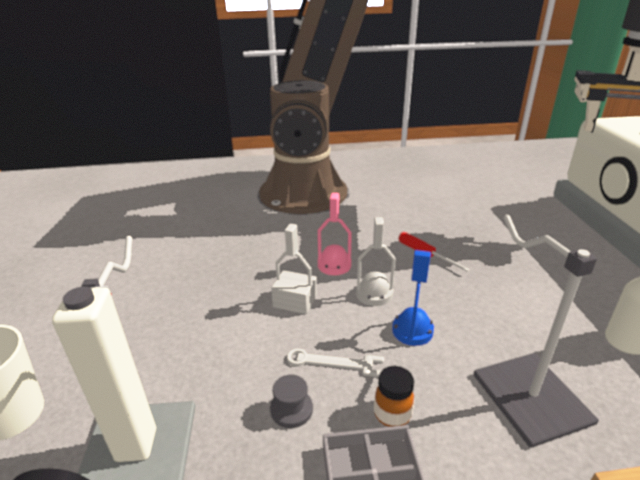

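View pics/si_crop.png

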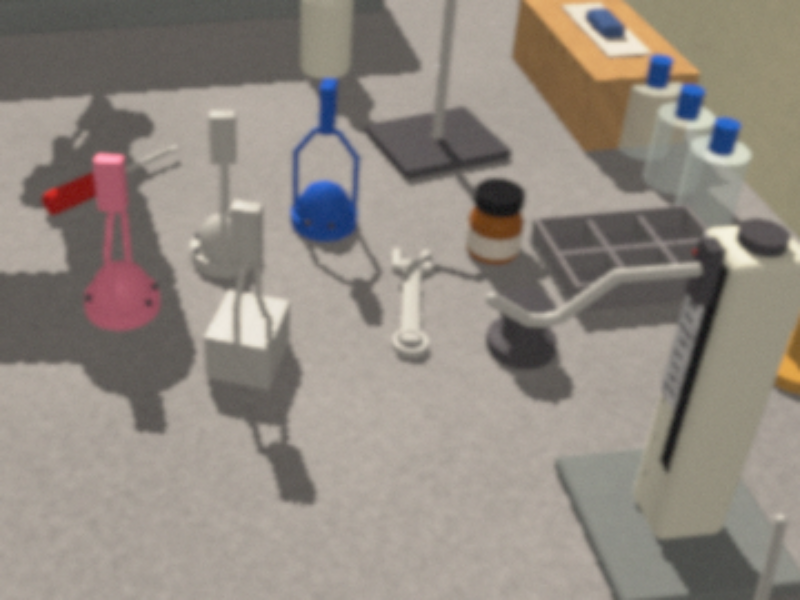

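The picture shows four cells: pink (335,240), blue (415,300), a square steel one (293,290) and a round steel dome at (376,290). The steel dome fits `domed_cell`. The scale is the white column at (110,370), with its hook tip at (128,240). The thin-rod stand at (535,400) is the decoy hook. I'll confirm this in a crop and check for obstacles on the route.

Run:
```python
from h import *
a=np.load("scene0.npz");b=np.load("side0.npz")
cv2.imwrite("pics/dome.png",np.hstack([cv2.resize(a["p"][205:325,260:440],(480,320),interpolation=2),cv2.resize(b["p"][190:290,255:355],(320,320),interpolation=2)])[...,::-1])
P=np.vstack([cloud(n,f["d"])[f["d"]>0] for n,f in(("scene",a),("side",b))])
m=(P[:,0]>.1)&(P[:,0]<.8)&(P[:,1]>-.45)&(P[:,1]<.75)&(P[:,2]>.1)
H={}
for x,y,z in P[m]:
    k=(int(x//.05),int(y//.05));H.setdefault(k,[]).append(z)
print([(round(k[0]*.05,2),round(k[1]*.05,2),len(v),round(max(v),2)) for k,v in sorted(H.items()) if len(v)>3])
# hook fit
for n,f in(("scene",a),("side",b)):
    Q=cloud(n,f["d"])[f["d"]>0]
    q=Q[(Q[:,0]>.54)&(Q[:,0]<.68)&(abs(Q[:,1]+.27)<.03)&(Q[:,2]>.19)&(Q[:,2]<.25)]
    t=[]
    for x in np.arange(.55,.68,.005):
        w=q[(q[:,0]>=x)&(q[:,0]<x+.005)]
        if len(w)>3:t.append((x,(w[:,1].min()+w[:,1].max())/2,w[:,2].max()))
    t=np.array(t);print(n,np.polyfit(t[:,0],t[:,1],1),q[:,0].min());print(t.round(3).tolist())
```

```text
[(0.1, -0.1, 11, np.float64(0.23)), (0.1, -0.05, 1166, np.float64(0.26)), (0.1, 0.0, 1328, np.float64(0.26)), (0.1, 0.6, 523, np.float64(0.21)), (0.1, 0.65, 135, np.float64(0.21)), (0.1, 0.7, 65, np.float64(0.21)), (0.15, 0.6, 1315, np.float64(0.21)), (0.15, 0.65, 307, np.float64(0.21)), (0.15, 0.7, 232, np.float64(0.21)), (0.2, 0.5, 461, np.float64(0.34)), (0.2, 0.55, 391, np.float64(0.46)), (0.2, 0.6, 1487, np.float64(0.46)), (0.2, 0.65, 302, np.float64(0.21)), (0.2, 0.7, 99, np.float64(0.21)), (0.25, 0.5, 881, np.float64(0.34)), (0.25, 0.55, 2791, np.float64(0.46)), (0.25, 0.6, 2048, np.float64(0.41)), (0.25, 0.65, 357, np.float64(0.31)), (0.25, 0.7, 53, np.float64(0.21)), (0.3, 0.0, 505, np.float64(0.16)), (0.3, 0.05, 5, np.float64(0.1)), (0.3, 0.55, 297, np.float64(0.46)), (0.3, 0.6, 2167, np.float64(0.45)), (0.3, 0.65, 435, np.float64(0.39)), (0.3, 0.7, 76, np.float64(0.34)), (0.35, 0.0, 156, np.float64(0.16)), (0.35, 0.6, 788, np.float64(0.21)), (0.35, 0.65, 126, np.float64(0.33)), (0.35, 0.7, 84, np.float64(0.21)), (0.4, -0.1, 378, np.float64(0.16)), (0.4, -0.05, 137, np.floa
[... 2209 characters left out ...]
9, 0.24], [0.66, -0.269, 0.24], [0.665, -0.269, 0.24], [0.67, -0.268, 0.24]]
side [-0.02535614 -0.25465447] 0.5545086889070489
[[0.555, -0.268, 0.231], [0.56, -0.269, 0.23], [0.565, -0.269, 0.225], [0.57, -0.27, 0.222], [0.575, -0.269, 0.218], [0.58, -0.27, 0.215], [0.585, -0.27, 0.212], [0.59, -0.269, 0.212], [0.595, -0.269, 0.212], [0.6, -0.27, 0.216], [0.605, -0.269, 0.22], [0.61, -0.27, 0.226], [0.615, -0.27, 0.23], [0.62, -0.27, 0.234], [0.625, -0.27, 0.24], [0.63, -0.27, 0.241], [0.635, -0.271, 0.241], [0.64, -0.271, 0.241], [0.645, -0.271, 0.241], [0.65, -0.272, 0.241], [0.655, -0.272, 0.241], [0.66, -0.272, 0.241], [0.665, -0.272, 0.242], [0.67, -0.271, 0.24], [0.675, -0.271, 0.241]]
```

View pics/dome.png

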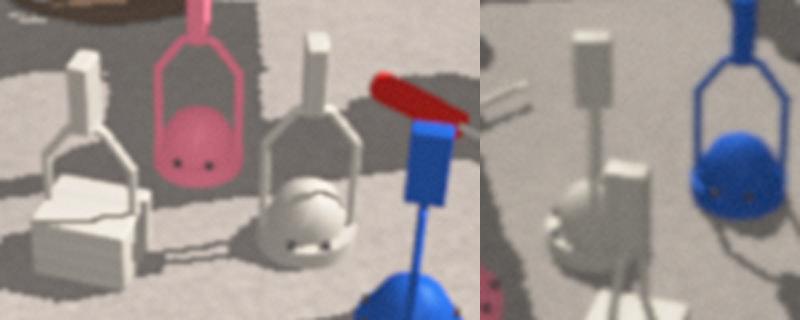

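The crop confirms it: the round steel dome in the middle (crop 310,215) is the target. The square block to its left and the pink and blue domes are not. Moving above it now.

```bash
python3 -m crank '[[[0.5,0.5,-1,0],[2.2,2.4,-2,-0.5],[4,4.4,-2,-1],[5.8,6.4,-2,-1.5],[7.5,8.4,-2,-2],[9.3,10.4,-2,-2.5],[11,12.3,-2,-3],[12.6,14.1,-2,-3.4],[13.8,15.4,-2,-3.44],[14.52,16.19,-2,-3.44],[14.52,16.19,-2,-3.44],[14.52,16.19,-2,-3.44]]]' 0.3
python3 - <<'E'
from h import *
s=arm.get_state();p,d=arm.grab_frame("wrist");print(s["eef_pos"],s["ee_rot"],s["t"])
C=cloud("wrist",d,s);P=C[(d>0)]
for z0,z1 in((.145,.165),(.055,.1),(.01,.045)):
    q=P[(abs(P[:,0]-.442)<.06)&(abs(P[:,1]-.096)<.06)&(P[:,2]>z0)&(P[:,2]<z1)]
    print(len(q));
    if len(q)>5:print(cv2.minAreaRect(q[:,:2].astype(np.float32)),q.max(0))
cv2.imwrite("pics/w1.png",p[...,::-1])
E
```

```text
t: 1.9
eef_pos: [0.4422, 0.0963, 0.2767]
ee_rot: [-3.141, -0.0, -0.126]
force: [-1.0, 0.2, 0.0]
width: 0.0611
gripper_force: 0.0
[0.44218308 0.09627453 0.27666448] [-3.14122650e+00 -1.74418612e-04 -1.26200158e-01] 1.9
494
((0.44049590826034546, 0.09633937478065491), (0.013773531652987003, 0.024235010147094727), 82.68695068359375) [0.45296585 0.10437733 0.15981354]
195
((0.4405633211135864, 0.09578968584537506), (0.06503958255052567, 0.006122777238488197), 80.99368286132812) [0.44767294 0.12802112 0.09997017]
1729
((0.44192567467689514, 0.09556005895137787), (0.06648024916648865, 0.06377460807561874), 82.98387908935547) [0.4741014  0.12838875 0.04498345]
```

```bash
python3 -m crank '[[[-0.02,0,0.6,0],[-0.04,0,1.8,0.1],[-0.05,0,3.2,0.1],[-0.05,0,4.6,0.1],[-0.05,0,5.6,0.1],[-0.05,0,6.1,0.1],[-0.05,0,6.22,0.1],[-0.05,0,6.22,0.1]]]' 0.3; python3 -m crank '[[[0,0,0,0],[0,0,0,0],[0,0,0,0],[0,0,0,0],[0,0,0,0],[0,0,0,0]]]' 1 30
```

```text
t: 2.95
eef_pos: [0.4413, 0.0967, 0.1215]
ee_rot: [-3.141, -0.001, -0.134]
force: [-0.4, -0.4, -0.3]
width: 0.0611
gripper_force: 0.0
t: 3.7
eef_pos: [0.441, 0.0964, 0.121]
ee_rot: [-3.141, 0.0, -0.134]
force: [0.0, 0.6, -1.2]
width: 0.014
gripper_force: 30.0
```

```bash
python3 -m crank '[[[0,0,-0.2,0],[0,0,-0.6,0],[0,0,-1.3,0],[0,0,-2.2,0],[0,0,-3.2,0],[0,0,-4.2,0],[0,0,-5.2,0],[0,0,-6.1,0],[0,0,-6.8,0],[0,0,-7.2,0],[0,0,-7.2,0],[0,0,-7.2,0]]]'
python3 - <<'E'
from h import *
s=arm.get_state();print(s["eef_pos"],s["ee_rot"],s["force"])
y=s["ee_rot"][2];ex=np.array([np.cos(y),np.sin(y)]);ey=np.array([np.sin(y),-np.cos(y)])
for g in((.47,-.269),(.5935,-.269)):
    d=np.array(g)-s["eef_pos"][:2];print(d@ex/.025,d@ey/.025)
print("turn",-(np.radians(-1)-y)*180/np.pi/5)
E
```

```text
t: 5.2
eef_pos: [0.4405, 0.0962, 0.3003]
ee_rot: [3.141, 0.001, -0.134]
force: [-0.6, -0.5, -3.9]
width: 0.0139
gripper_force: 30.0
[0.44053594 0.09616903 0.30033202] [ 3.14102852e+00  1.11105461e-03 -1.34382364e-01] [-0.60081181 -0.50339672 -3.85869928]
3.1249252055224828 14.31716881998169
8.020387499597762 13.655316172266787
turn -1.339908456491819
```

```bash
python3 -m crank '[[[0.1,0.4,0,0],[0.3,1.2,0,-0.1],[0.6,2.5,0,-0.3],[0.9,4,0,-0.5],[1.2,5.6,0,-0.7],[1.6,7.2,0,-0.9],[1.9,8.8,0,-1.1],[2.3,10.4,0,-1.3],[2.6,11.9,0,-1.34],[2.9,13.2,0,-1.34],[3.05,14,0,-1.34],[3.12,14.32,0,-1.34]]]'; python3 -m crank '[[[0,0,0,0],[0,0,0,0],[0,0,0,0]]]'
python3 - <<'E'
from h import *
s=arm.get_state()
print(s["eef_pos"],s["ee_rot"],s["force"])
for n in("scene","side"):
    p,d=arm.grab_frame(n);cv2.imwrite(f"pics/{n}2.png",p[...,::-1]);C=cloud(n,d);P=C[d>0]
    for nm,z0,z1,t in(("bail z",.22,.275,.012),("dome",.185,.225,.04)):
        q=P[(abs(P[:,0]-.47)<.05)&(abs(P[:,1]+.269)<.05)&(P[:,2]>z0)&(P[:,2]<z1)]
        if len(q)>5:print(n,nm,len(q),cv2.minAreaRect(q[:,:2].astype(np.float32)),q.min(0),q.max(0))
    q=P[(abs(P[:,0]-.47)<.05)&(abs(P[:,1]+.269)<.05)&(P[:,2]>.1)&(P[:,2]<.4)];print(q[:,2].min())
E
```

```text
t: 6.7
eef_pos: [0.4697, -0.2704, 0.3002]
ee_rot: [-3.141, 0.002, -0.019]
force: [0.3, 0.7, -3.1]
width: 0.0138
gripper_force: 30.0
t: 7.08
eef_pos: [0.4704, -0.2683, 0.3013]
ee_rot: [-3.142, -0.0, -0.016]
force: [0.1, 1.4, -3.5]
width: 0.0137
gripper_force: 30.0
[ 0.47038094 -0.26827948  0.30125268] [-3.14155895e+00 -3.38797074e-04 -1.64140096e-02] [ 0.1255526   1.43629387 -3.46609445]
scene bail z 479 ((0.4746409058570862, -0.2683025896549225), (0.0656023770570755, 0.02561034820973873), 74.58473205566406) [ 0.46129127 -0.30114518  0.22005936] [ 0.48800556 -0.23429878  0.27490932]
scene dome 1400 ((0.48348134756088257, -0.2648111879825592), (0.04563918337225914, 0.06797485053539276), 11.158462524414062) [ 0.45502048 -0.30172071  0.18508899] [ 0.50664771 -0.23312565  0.22494222]
0.17838655199963327
side bail z 586 ((0.46897029876708984, -0.26884719729423523), (0.05920130014419556, 0.03289807587862015), 62.902381896972656) [ 0.45312884 -0.30173746  0.22000984] [ 0.48715545 -0.23610191  0.27499009]
side dome 1754 ((0.4684096574783325, -0.27091026306152344), (0.0616036094725132, 0.06653959304094315), 60.069854736328125) [ 0.43619086 -0.30180384  0.18500934] [ 0.50331606 -0.23686534  0.22498597]
0.17963157312416583
```

```bash
python3 -m crank '[[[0,0,0.3,0],[0,0,0.8,0],[0,0,1.3,0],[0,0,1.65,0],[0,0,1.8,0],[0,0,1.8,0],[0,0,1.8,0]]]'; python3 -m crank '[[[0.2,0,0,0],[0.6,0,0,0],[1.1,0,0,0],[1.7,0,0,0],[2.3,0,0,0],[2.9,0,0,0],[3.5,0,0,0],[4.1,0,0,0],[4.55,0,0,0],[4.8,0,0,0],[4.92,0,0,0],[4.92,0,0,0]]]'
python3 - <<'E'
from h import *
s=arm.get_state();print(s["eef_pos"],s["ee_rot"],s["force"])
p,d=arm.grab_frame("side");cv2.imwrite("pics/side3.png",cv2.resize(p[180:380,400:640],(720,600))[...,::-1])
E
```

```text
t: 8.05
eef_pos: [0.4706, -0.269, 0.2565]
ee_rot: [3.141, -0.001, -0.017]
force: [-0.5, -0.3, -2.9]
width: 0.0138
gripper_force: 30.0
t: 9.55
eef_pos: [0.5932, -0.2711, 0.2561]
ee_rot: [-3.142, 0.0, -0.017]
force: [0.4, -0.4, -3.5]
width: 0.0144
gripper_force: 30.0
[ 0.59320251 -0.2710692   0.2560661 ] [-3.14155871e+00  1.09911445e-04 -1.74857452e-02] [ 0.42747015 -0.40023308 -3.54818532]
```

View pics/side3.png

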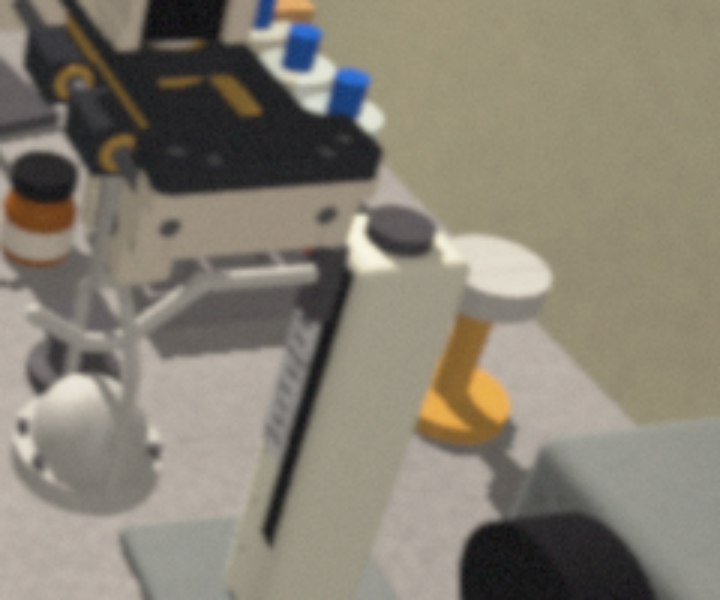

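The bail straddles the hook: its legs show either side of the wire near (100,320), and the dome is below at (85,430). Lowering slowly.

```bash
python3 -m crank '[[[0,-0.06,0.15,0],[0,-0.06,0.35,0],[0,-0.06,0.55,0],[0,-0.06,0.75,0],[0,-0.06,0.95,0],[0,-0.06,1.1,0],[0,-0.06,1.25,0],[0,-0.06,1.4,0],[0,-0.06,1.55,0],[0,-0.06,1.7,0],[0,-0.06,1.8,0],[0,-0.06,1.8,0]]]';  python3 -m crank '[[[0,0,0.1,0],[0,0,0.2,0],[0,0,0.3,0],[0,0,0.4,0],[0,0,0.4,0],[0,0,0.4,0]]]'
python3 - <<'E'
from h import *
f=[]
p,d=arm.grab_frame("side")
for i in range(8):
    f.append(arm.get_state()["force"]);arm.grab_frame("side")
s=arm.get_state();print(s["eef_pos"],np.mean(f,0),np.std(f,0))
C=cloud("side",d)[d>0];q=C[(C[:,0]>.63)&(C[:,0]<.675)&(abs(C[:,1]+.27)<.012)&(C[:,2]>.15)&(C[:,2]<.26)]
print("wire top far",np.histogram(q[:,2],np.arange(.15,.265,.005)))
E
```

```text
t: 11.1
eef_pos: [0.5932, -0.2696, 0.2109]
ee_rot: [3.142, 0.0, -0.017]
force: [-0.4, 0.9, -1.6]
width: 0.0143
gripper_force: 30.0
t: 11.85
eef_pos: [0.5933, -0.2696, 0.2011]
ee_rot: [3.142, 0.0, -0.017]
force: [-1.7, 0.8, 0.4]
width: 0.0136
gripper_force: 30.0
[ 0.59332287 -0.26955422  0.20105522] [-1.68007169 -0.01387397 -0.16766398] [0.48061745 0.63669041 0.42946197]
wire top far (array([0, 0, 0, 0, 0, 0, 0, 0, 0, 0, 0, 0, 0, 0, 0, 0, 0, 0, 0, 0, 0, 0,
       0]), array([0.15 , 0.155, 0.16 , 0.165, 0.17 , 0.175, 0.18 , 0.185, 0.19 ,
       0.195, 0.2  , 0.205, 0.21 , 0.215, 0.22 , 0.225, 0.23 , 0.235,
       0.24 , 0.245, 0.25 , 0.255, 0.26 , 0.265]))
```

```bash
python3 -m crank '[[[-0.06,0,0.05,0],[-0.12,0,0.1,0],[-0.12,0,0.15,0],[-0.12,0,0.15,0],[-0.12,0,0.15,0],[-0.12,0,0.15,0]]]'
python3 - <<'E'
from h import *
f=[]
p,d=arm.grab_frame("side")
for i in range(10):
    f.append(arm.get_state()["force"]);arm.grab_frame("side")
s=arm.get_state();print(s["eef_pos"],np.mean(f,0),np.std(f,0))
cv2.imwrite("pics/side4.png",cv2.resize(p[180:380,400:640],(720,600))[...,::-1])
E
```

```text
t: 13.05
eef_pos: [0.5917, -0.2696, 0.1978]
ee_rot: [3.141, -0.003, -0.017]
force: [4.9, 0.3, -0.3]
width: 0.0141
gripper_force: 30.0
[ 0.59167258 -0.26957193  0.19781944] [5.27036437 0.02795686 0.0062907 ] [0.36499767 0.4777946  0.70171306]
```

View pics/side4.png

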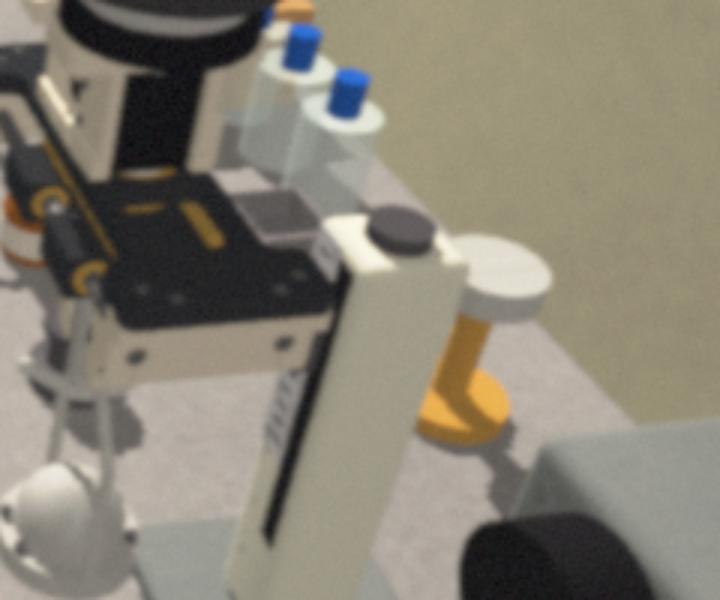

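The hook is now loaded, with the bail seated in the bend near (90,375). A sideways preload has appeared, so I'm moving back to remove it.

```bash
python3 -m crank '[[[0.03,0,0,0],[0.06,0,0.03,0],[0.09,0,0.06,0],[0.09,0,0.06,0],[0.09,0,0.06,0],[0.09,0,0.06,0]]]'
python3 - <<'E'
from h import *
f=[]
for i in range(12):
    f.append(arm.get_state()["force"]);arm.grab_frame("side")
s=arm.get_state();print(s["eef_pos"],np.mean(f,0),np.std(f,0)/3.4)
E
```

```text
t: 14.35
eef_pos: [0.5922, -0.2695, 0.1957]
ee_rot: [-3.142, 0.001, -0.018]
force: [0.2, -0.7, 0.5]
width: 0.0138
gripper_force: 30.0
[ 0.59236365 -0.26955247  0.19576133] [ 0.26348407 -0.93009348  0.42920967] [0.20145153 0.1369836  0.14185078]
```

Sideways force is about zero and the spring carries the weight (Fz near 0). Releasing.

```bash
python3 -m crank '[[[0,0,0,0],[0,0,0,0],[0,0,0,0],[0,0,0,0],[0,0,0,0],[0,0,0,0],[0,0,0,0],[0,0,0,0],[0,0,0,0],[0,0,0,0],[0,0,0,0],[0,0,0,0]]]' 0.3
python3 - <<'E'
from h import *
print(arm.get_state()["force"])
p,d=arm.grab_frame("side");cv2.imwrite("pics/side5.png",cv2.resize(p[180:380,400:640],(720,600))[...,::-1])
E
```

```text
t: 16.45
eef_pos: [0.5926, -0.2695, 0.1958]
ee_rot: [3.142, -0.0, -0.017]
force: [0.4, -0.2, -0.6]
width: 0.0615
gripper_force: 0.0
[ 0.38846842 -0.23301405 -0.58195731]
```

View pics/side5.png

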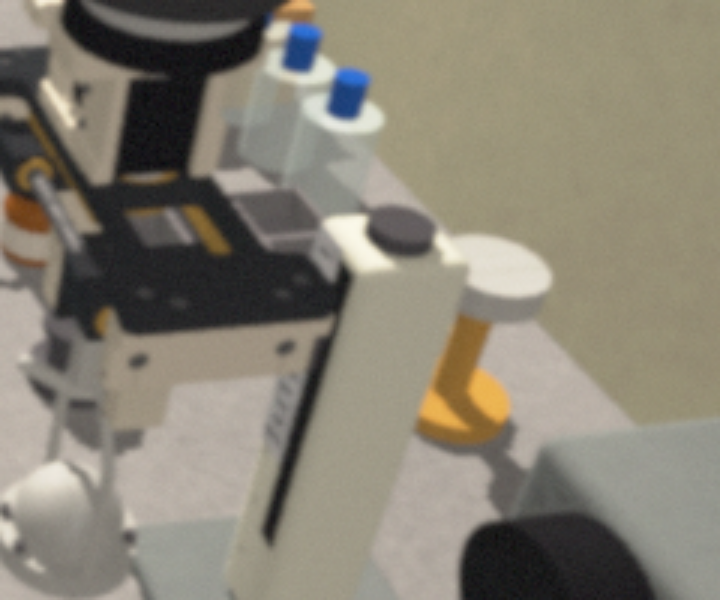

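The cell hangs from the hook with its dome at (65,530), unmoved since release. Withdrawing straight up.

```bash
python3 -m crank '[[[0,0,-0.1,0],[0,0,-0.3,0],[0,0,-0.6,0],[0,0,-1,0],[0,0,-1.6,0],[0,0,-2.4,0],[0,0,-3.3,0],[0,0,-4.2,0],[0,0,-5.1,0],[0,0,-6,0],[0,0,-6.6,0],[0,0,-7,0]]]';python3 -m crank '[[[0,0,0,0],[0,0,0,0],[0,0,0,0],[0,0,0,0],[0,0,0,0],[0,0,0,0],[0,0,0,0],[0,0,0,0],[0,0,0,0],[0,0,0,0],[0,0,0,0],[0,0,0,0]]]'
python3 - <<'E'
from h import *
for i in range(4):
    p,d=arm.grab_frame("side");C=cloud("side",d);P=C[d>0]
    q=P[(abs(P[:,0]-.593)<.05)&(abs(P[:,1]+.269)<.045)&(P[:,2]>.05)&(P[:,2]<.27)]
    l=q[(q[:,2]>.21)&(abs(q[:,0]-.593)<.02)];w=P[(P[:,0]>.64)&(P[:,0]<.67)&(abs(P[:,1]+.27)<.012)&(P[:,2]>.15)&(P[:,2]<.26)]
    print(q.min(0),l.max(0),l.mean(0),w[:,2].max())
    for _ in range(4):arm.grab_frame("side")
cv2.imwrite("pics/side6.png",cv2.resize(p[150:390,352:640],(720,600))[...,::-1])
s=arm.get_state();print(s["t"],s["eef_pos"])
E
```

```text
t: 18.0
eef_pos: [0.5926, -0.2696, 0.372]
ee_rot: [3.141, -0.001, -0.017]
force: [-0.3, -0.7, -0.7]
width: 0.0614
gripper_force: 0.0
t: 19.5
eef_pos: [0.5926, -0.2695, 0.3708]
ee_rot: [3.142, -0.0, -0.017]
force: [0.5, 0.7, -0.6]
width: 0.0609
gripper_force: 0.0
[ 0.55435275 -0.30307288  0.07638671] [ 0.60407513 -0.26198384  0.23691545] [ 0.59060776 -0.27257732  0.22595271] 0.2132916127989978
[ 0.5548341  -0.30313461  0.07520171] [ 0.60540667 -0.26181376  0.23810522] [ 0.59037228 -0.27267396  0.22603006] 0.21291034619868754
[ 0.55471981 -0.3028409   0.07517316] [ 0.60496531 -0.26198301  0.23761579] [ 0.59046086 -0.27263078  0.22599029] 0.2133211052311109
[ 0.55463657 -0.3031573   0.07602018] [ 0.60447904 -0.26130002  0.23720505] [ 0.59036382 -0.27256002  0.22595916] 0.212921599942685
20.5 [ 0.59259353 -0.26955915  0.37081197]
```

View pics/side6.png

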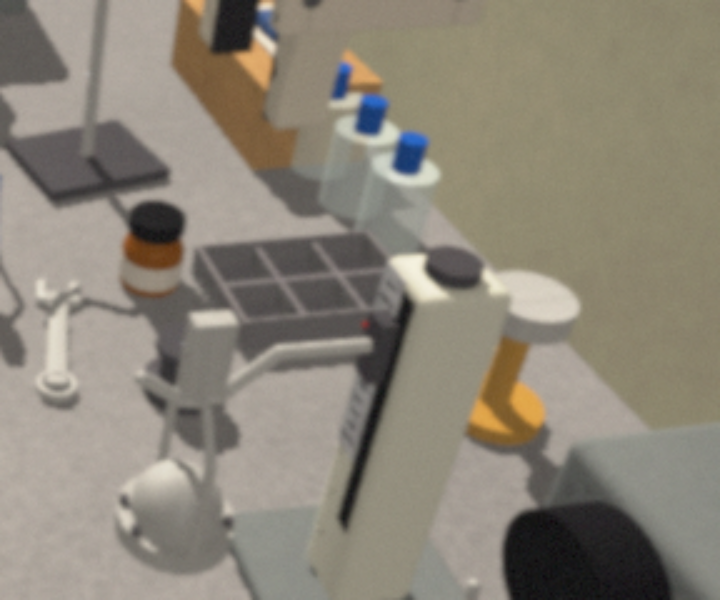

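The cell hangs still in the hook's bend, with its lug at (208,355) and dome at (175,515). The dip is steady at about 28 mm and the gripper is clear.

```bash
python3 -c "
from station import arm
print(arm.job_done())"
```

```text
the job is handed in; nothing more can be done
None
```

The domed steel cell hangs still by its bail in the scale's sprung hook, dipped about 28 mm (stop at 70 mm), the gripper is clear, the square cell was never touched, and the job was handed in at about 20.5 s.

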